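# Take the tall divider off the pantry T-track

### The arm

A 7-joint arm with a two-finger parallel gripper is mounted at the origin on the work surface. World frame = base frame: x ahead of the robot, y to its left, z up, the work surface at z = 0. Lengths are in m, angles in rad, forces in N, time in s.
With the tool pointing down it reaches from about 0.4 to 0.875 m from the base axis. Payload 6.5 kg.
Tool frame: the origin (TCP) lies at the very end of the fingers, on their centre line; the grasp point (between the pads) lies 19 mm behind it (grasp_offset is the distance from the TCP to the grasp point, in m); z points along the fingers, y is the line along which they close (so a half turn about z gives the same grasp; the last joint's range is limited). The gripper opens to 85 mm and grips with 20 to 120 N. Pads are 22 mm wide; open, the fingers measure 114 mm over their backs; the gripper's body (76 mm by 85 mm) begins 54 mm behind the grasp point. The pads swing forward as they close: fully open they stand 13 mm farther back than shut.
Start: joints at [-1.297, 0.536, -0.004, 1.538, 0.003, 1.067, -0.071], TCP at [0.217, 0.613, 0.231] pointing down, gripper open.
Joint ranges: [-2.7, 2.7], [-0.37, 2.16], [-1.27, 1.26], [0.24, 2.4], [-1.31, 4.45], [0.19, 1.91], [-2.76, 2.76]. Speed limits (rad/s): [2.39, 2.39, 3.14, 3.14, 3.14, 3.14, 3.14].

### API

Orientations are given as [roll, pitch, yaw] about the fixed x, y, z axes, in that order (R = Rz(yaw) Ry(pitch) Rx(roll)).
In Python, from plant import get_obs, grab_frame, close_job, grasp_offset gives the robot as it stands.
- The arm moves only by the tool play_rows, never from a script. Its arguments are lists of equal length, an entry for each row: "gripper": the closure, from -1 (fully open) to 1 (shut); "xyz": the shift along the tool's x, y, z in m, a list of three; "spin": the turn about the tool's z in rad. In form: {"gripper": [gripper, ...], "xyz": [[x, y, z], ...], "spin": [spin, ...]}. A call has 1 to 20 rows; each row shifts and turns the commanded pose from where the row before left it, along the tool's axes as they then stand; what a row does not reach is not made up. A row lasts 1/8 s, in which the tool goes at most 62.5 mm and 10.7 degrees, less where a joint would pass 70% of its speed; a pose out of reach is approached as far as the arm can. A call is refused whole if a number of a shift passes 0.0625 or a number of a turn 0.188, either way. A call with a gripper value outside its range is refused whole. The fingers move at their own pace and stop on an object; "grip_force" is the grip in N (left out, the last holds). Time passes only in rows, so rows that do not move let the fingers close. It gives the time, the measured TCP pose, the force, the opening and the grip force at its end, in the units of the state.
- get_obs(): the state, without advancing time (a new reading comes with each control period).
- grab_frame(name): name is "scene" or "side" or "wrist"; returns a dict with "img" (400x640x3 uint8, blue, green, red), "fx", "fy", "cx", "cy" (pixels), "dist" ([k1, k2, p1, p2, k3] as OpenCV has them; the pictures are not rectified), "cam_to_world" (4x4, takes a point from camera to world coordinates); the wrist camera has in their place "mount" (4x4, takes a point from camera to tool coordinates, whose origin is the TCP and whose axes are the flange's). Camera axes: x right, y up, looking along -z (the intrinsics and any distortion apply to the point x, -y, -z); pixel columns grow to the right and rows downward; lengths in m; the calibration is good to about 2 mm. A picture is of the moment at which its call begins: read the wrist's pose just before it. There is no depth.
- close_job(): hands the job in; it is judged then, once.
The state is a dict: "time_s": time; "qpos": joint angles; "dq": joint speeds; "joint_efforts": joint torques, N m; "ee_pos": TCP position; "tool_rot": TCP orientation; "force": force on the tool from outside, world axes, zero at the start; "wrist_torque": the same for the moment, N m; "opening": finger opening in m; "grasp_force": force on a finger pad.
Only numpy, scipy, OpenCV 4.12 (cv2) and the standard library are available. Lean on these libraries where they do the work, as an engineer would, in place of code of your own. Each camera call takes 0.05 s, during which the arm holds its last target. There are 200 camera calls.

### The job

Slide the tall narrow wooden divider along its aluminium T-track to the open end, lift it off there, and stand it upright in the empty compartment of the shallow white tray, setting it down on the tray's floor before letting go. Leave the low wide divider where it is on the track, and do not disturb the spice jars in the tray or the tins.

Things in the scene. Friction and masses are not known exactly. Their poses are not given: they have to be found in the camera images.
- divider_mid (a point): Tall narrow divider, captive in the track, about 150 g, 95 mm high; this point is half-way up (47.5 mm above its flat underside), z up, y along the track. Plain wooden paddle 60 mm wide (x), 12 mm thick (y), from 20 to 95 mm above the underside, on a steel base: foot 32 x 36 (y) x 6 mm, neck 12 x 30 mm up to 16 mm, cover plate 44 x 40 mm from 16 to 20 mm.
- low_divider_mid (a point): The low wide divider, which stays on the track: same steel base, wooden paddle 110 mm wide, 12 mm thick; whole height 60 mm; this point is half-way up, 30 mm above its underside. It stands 75 to 205 mm from the tall one, on the side away from the open end.
- rail: Aluminium T-track fixed on the table, 360 x 46 mm, 18 mm high; origin on the table under its middle, y along it to its open end. Channel 38 mm wide inside, floor 4 mm up; lips 14 to 18 mm up leave an 18 mm slot and hold the feet down with 4 mm of play. Lips run from the capped end (y -180 mm) to y +125 mm; beyond, to y +180 mm, no lips and no end wall. Dividers slide with light friction.
- rail_mouth (a point): Middle of the track's lipless mouth, on the channel floor (4 mm above the table), at y = +152.5 mm along the track; axes as the track's. A divider standing there has its underside at this point and can be lifted straight out; its centre must be past y = +143 mm for its foot to clear the lips.
- tray_free (a point): Centre of the inner floor (5 mm above the table) of the empty compartment of the fixed shallow white tray: 117 x 120 mm inside, walls 5 mm thick with tops 30 mm above the table. The tray (250 mm along x, 130 mm along y) has a like compartment on the +x side with two small spice jars in it.
- spice0_mid (a point): Small spice jar in the tray's other compartment, 38 mm across, 55 mm high; this point is half-way up.
- spice1_mid (a point): The other small spice jar, same size; this point is half-way up.
- tin_a_mid (a point): Tin on the table beyond one end of the track, 74 mm across, 80 mm high; this point is half-way up.
- tin_b_mid (a point): Low tin on the table beyond one end of the track, 74 mm across, 55 mm high; this point is half-way up.
Not all that is in view belongs to the job. What is shaped like the part that bears divider_mid but yellow is not meant.

How it is judged:
By the outcome, as a careful person would: the job done as asked, in the order asked, and still so for the second after the job is handed in, with the robot touching nothing.
It also fails if it takes over 48 s, if anything falls off the work surface, if the arm or the gripper's body presses on something with over 40 N, if the wrist force passes 120 N, or if a joint passes its speed limit or range.

## Working session

There is one attempt and no reset: what is moved stays moved. The work goes in short steps, Python scripts to look and compute and a tool call to move; the robot and the scene stay as the last step left them, time stands still between calls to the robot, and variables do not carry over. Pictures are saved under pics/ and viewed, at most 10 in all, crops included, and the job is handed in when it is done.

Besides the shell and the picture viewer there is one more tool, called after ">>>" as name(argument=value, ...) on one line, values as JSON. play_rows: Moves the arm, as the interface text tells. Its arguments: {"type":"object","properties":{"gripper":{"type":"array"},"xyz":{"type":"array"},"spin":{"type":"array"},"grip_force":{"type":"number"}},"required":["gripper","xyz","spin"]}

```bash
mkdir -p pics; cat > h.py <<'E'
import numpy as np, cv2, json, pickle
from plant import get_obs, grab_frame, close_job, grasp_offset
def save(name,fn):
    o=get_obs(); f=grab_frame(name); cv2.imwrite('pics/'+fn+'.png',f['img']); pickle.dump((o,f),open('pics/'+fn+'.pkl','wb')); return o,f
def K(f): return np.array([[f['fx'],0,f['cx']],[0,f['fy'],f['cy']],[0,0,1.]])
def ray(f,uv):
    p=cv2.undistortPoints(np.array([[uv]],float),K(f),np.array(f['dist'],float))[0,0]
    T=np.array(f['cam_to_world']); return T[:3,3],T[:3,:3]@np.array([p[0],-p[1],-1.])
def onz(f,uv,z):
    c,d=ray(f,uv); return c+d*(z-c[2])/d[2]
def proj(f,P):
    T=np.array(f['cam_to_world']); q=(np.atleast_2d(P)-T[:3,3])@T[:3,:3]; q=q*[1,-1,-1]
    return cv2.projectPoints(q.reshape(-1,1,3),np.zeros(3),np.zeros(3),K(f),np.array(f['dist'],float))[0].reshape(-1,2)
def tri(L):
    A=np.zeros((3,3));b=np.zeros(3)
    for f,uv in L:
        c,d=ray(f,uv); d=d/np.linalg.norm(d); M=np.eye(3)-np.outer(d,d); A+=M;b+=M@c
    return np.linalg.solve(A,b)
E
python3 - <<'E'
from h import *
for n in ('scene','side'):
    o,f=save(n,n+'0'); print(n,np.round(f['cam_to_world'],3).tolist(),f['fx'],f['dist'])
print(o, grasp_offset)
E
```

```text
scene [[0.207, -0.775, 0.597, 1.185], [0.978, 0.164, -0.126, -0.129], [-0.0, 0.61, 0.793, 0.89], [0.0, 0.0, 0.0, 1.0]] 399.53728585944685 [-0.09214995  0.          0.          0.          0.        ]
side [[0.78, 0.339, -0.527, -0.043], [-0.626, 0.39, -0.675, -0.784], [-0.023, 0.856, 0.516, 0.682], [0.0, 0.0, 0.0, 1.0]] 412.89543640791885 [0.00287503 0.         0.         0.         0.        ]
{'time_s': 0.05, 'qpos': array([-1.29719405,  0.53718865, -0.00441284,  1.53882696,  0.00261214,
        1.06731705, -0.07122702]), 'dq': array([-5.42409581e-04,  9.89231741e-04, -1.09224676e-03, -1.84390646e-04,
       -1.52426580e-03,  3.04788235e-04, -4.78184347e-05]), 'joint_efforts': array([ 2.39480862e-03, -5.85122037e+01,  1.05264377e+00, -2.60071367e+01,
        1.26207556e-02,  4.56518741e-03,  4.88935211e-05]), 'ee_pos': array([0.21647503, 0.61224075, 0.23041678]), 'tool_rot': array([-3.13986470e+00,  1.51019257e-04,  2.80181903e+00]), 'force': array([-0.3683235 , -0.46761933,  0.1989551 ]), 'wrist_torque': array([-0.05475985, -0.00444108, -0.01940052]), 'grasp_force': 0.0, 'opening': 0.08534223431960587} 0.0187
```

View pics/scene0.png

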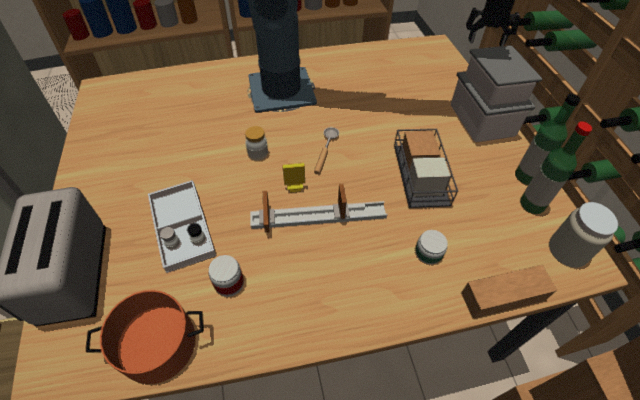

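View pics/side0.png

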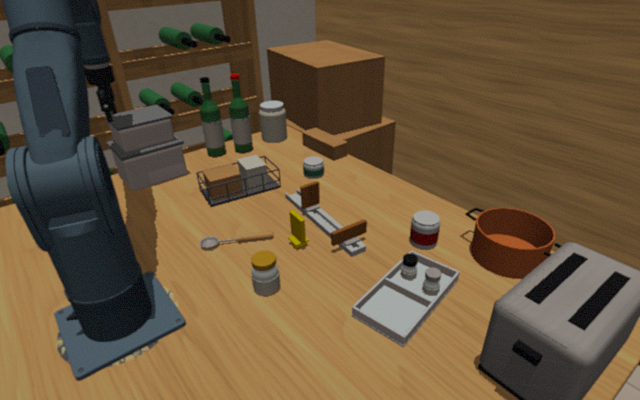

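The scene view shows the track from (252,220) to (385,212), with the low divider at (266,210) and the tall one at (342,200). The tray is at (180,225) with its free half at the top and the jars at (168,235) and (195,232). The yellow decoy is at (293,175). The side view agrees. Next I'll enlarge the crops.

```bash
python3 - <<'E'
from h import *
a=cv2.imread('pics/scene0.png')[160:280,140:400]; b=cv2.imread('pics/side0.png')[170:345,270:470]
cv2.imwrite('pics/c1.png',cv2.resize(a,None,fx=3,fy=3,interpolation=cv2.INTER_CUBIC))
cv2.imwrite('pics/c2.png',cv2.resize(b,None,fx=3.4,fy=3.4,interpolation=cv2.INTER_CUBIC))
E
```

```text
(no output)
```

View pics/c1.png

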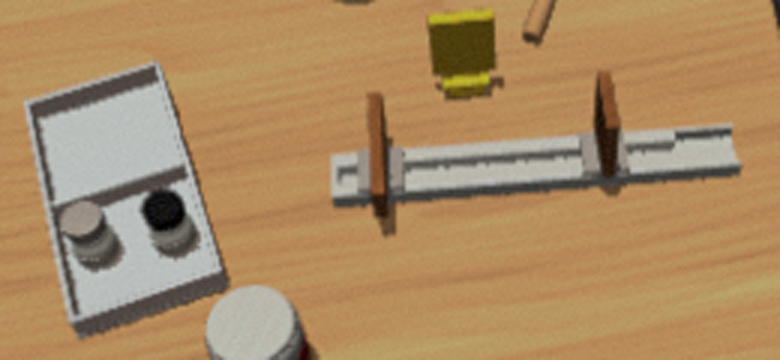

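View pics/c2.png

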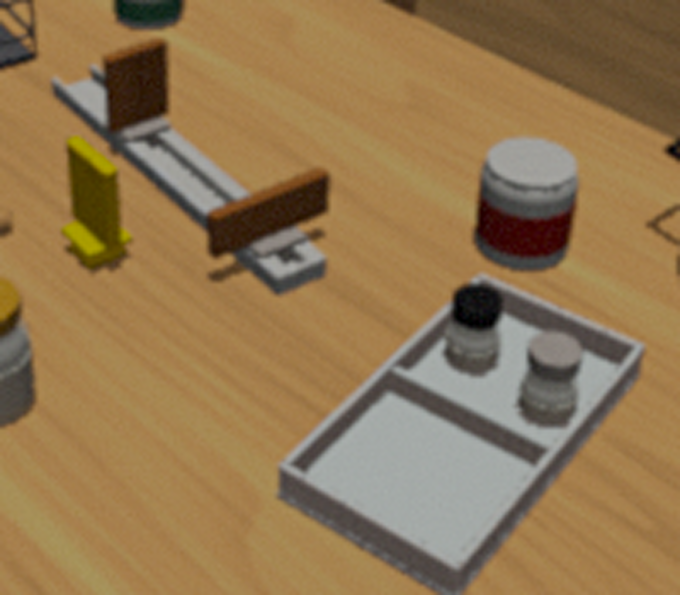

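```bash
cat > fit.py <<'E'
from h import *
from scipy.optimize import least_squares
fs={n:pickle.load(open(f'pics/{n}0.pkl','rb'))[1] for n in('scene','side')}
S=lambda x,y:np.array([140+(x+.5)/3-.5,160+(y+.5)/3-.5]); D=lambda x,y:np.array([270+(x+.5)/3.4-.5,170+(y+.5)/3.4-.5])
def W(p,L):
    c,s=np.cos(p[2]),np.sin(p[2]); return np.array([p[0]+c*L[0]-s*L[1],p[1]+s*L[0]+c*L[1],L[2]])
def fit(obs,p0):
    r=lambda p:np.concatenate([proj(fs[n],W(p,L))[0]-uv for n,uv,L in obs])
    q=least_squares(r,p0,loss='soft_l1'); print(np.round(q.x,4),np.round(r(q.x).reshape(-1,2),1).tolist()); return q.x
h=.018
rail=[('scene',S(332,154),(-.023,-.18,h)),('scene',S(333,197),(.023,-.18,h)),('scene',S(733,126),(-.023,.18,h)),('scene',S(740,166),(.023,.18,h)),
('side',D(325,262),(.023,-.18,h)),('side',D(278,283),(-.023,-.18,h)),('side',D(53,82),(-.023,.18,h))]
r=fit(rail,[.6,.15,0])
t=.03
tray=[('scene',S(26,102),(-.125,-.065,t)),('scene',S(157,63),(-.125,.065,t)),('scene',S(226,272),(.125,.065,t)),('scene',S(77,322),(.125,-.065,t)),
('side',D(283,468),(-.125,.065,t)),('side',D(483,277),(.125,.065,t)),('side',D(643,347),(.125,-.065,t)),('side',D(463,576),(-.125,-.065,t))]
q=fit(tray,[.6,-.2,0.2])
print('free',W(q,(-.061,0,.005)),'mouth',W(r,(0,.1525,.004)),'yaw',r[2],q[2])
# tall divider: slide along rail; corners of top, z=.099
def fd(obs,p0):
    g=lambda s:np.concatenate([proj(fs[n],W(r,(L[0],L[1]+s[0],L[2])))[0]-uv for n,uv,L in obs])
    z=least_squares(g,[p0],loss='soft_l1'); print('s',z.x,np.round(g(z.x).reshape(-1,2),1).tolist()); return z.x[0]
s=fd([('scene',S(598,73),(-.03,-.006,.099)),('scene',S(608,73),(-.03,.006,.099)),('side',D(106,54),(-.03,-.006,.099)),('side',D(166,41),(.03,-.006,.099))],.05)
l=fd([('scene',S(368,95),(-.055,-.006,.064)),('scene',S(381,95),(-.055,.006,.064)),('side',D(210,219),(-.055,-.006,.064)),('side',D(328,178),(.055,-.006,.064))],-.1)
m=W(r,(0,s,.0515)); print('tall',m,'low',W(r,(0,l,.034)),'gap',s-l)
for n in fs:
    im=fs[n]['img'].copy(); 
    for (p,Ls) in ((r,[(a,b,h) for a in(-.023,.023) for b in(-.18,.18,.125)]),(q,[(a,b,t) for a in(-.125,.125) for b in(-.065,.065)]),(r,[(a,s+b,.099) for a in(-.03,.03) for b in(-.006,.006)]),(r,[(a,l+b,.064) for a in(-.055,.055) for b in(-.006,.006)])):
        for L in Ls:
            u=proj(fs[n],W(p,L))[0]; fs[n].setdefault('d',[]).append(u)
    cr=(140,160,260,120,3) if n=='scene' else (270,170,200,175,3)
    im=cv2.resize(im[cr[1]:cr[1]+cr[3],cr[0]:cr[0]+cr[2]],None,fx=3,fy=3)
    for u in fs[n]['d']: cv2.circle(im,tuple(np.int32((u+.5-np.array(cr[:2]))*3-.5)),2,(0,255,0),-1)
    cv2.imwrite(f'pics/o_{n}.png',im)
a,b=cv2.imread('pics/o_scene.png'),cv2.imread('pics/o_side.png')
c=np.zeros((a.shape[0]+b.shape[0],780,3),np.uint8);c[:a.shape[0],:a.shape[1]]=a;c[a.shape[0]:,:b.shape[1]]=b
cv2.imwrite('pics/ov.png',cv2.resize(c,(530,600)) if 0 else c[:, :])
E
python3 fit.py
```

```text
[ 0.5746  0.0109 -0.1168] [[0.1, 0.3], [-0.3, 0.1], [-2.2, -0.0], [-1.2, 0.2], [-0.4, -1.7], [-0.9, -1.8], [-0.0, -0.8]]
[ 0.5294 -0.3578  0.2015] [[-2.3, 0.4], [-0.8, -0.9], [-1.5, -0.6], [-3.1, 0.7], [-1.3, -0.5], [-1.7, -1.6], [0.4, -1.1], [-0.5, -1.8]]
free [ 0.4696263  -0.36999847  0.005     ] mouth [0.59240524 0.16235248 0.004     ] yaw -0.11676549677343157 0.20150565933259512
s [0.06305637] [[-0.3, -0.1], [1.0, -0.4], [0.2, 1.6], [0.3, -0.2]]
s [-0.13722121] [[-0.2, -0.9], [0.0, -1.2], [0.7, -0.4], [0.4, -1.9]]
tall [0.58198503 0.0735179  0.0515    ] low [ 0.55865262 -0.12539592  0.034     ] gap 0.20027757966845952
```

>>> play_rows(gripper=[-1, -1, -1, -1, -1, -1, -1, -1, -1, -1, -1, -1, -1, -1, -1, -1, -1, -1, -1], xyz=[[0, 0, 0], [0, 0, 0], [-0.0266, -0.0308, 0], [-0.0266, -0.0308, 0], [-0.0266, -0.0308, 0], [-0.0266, -0.0308, 0], [-0.0266, -0.0308, 0], [-0.0266, -0.0308, 0], [-0.0266, -0.0308, 0], [-0.0266, -0.0308, 0], [-0.0266, -0.0308, 0], [-0.0266, -0.0308, 0], [-0.0266, -0.0308, 0], [-0.0266, -0.0308, 0], [-0.0266, -0.0308, 0], [-0.0266, -0.0308, 0], [-0.0266, -0.0308, 0], [-0.0266, -0.0308, 0], [0, 0, 0]], spin=[-0.112, -0.112, 0, 0, 0, 0, 0, 0, 0, 0, 0, 0, 0, 0, 0, 0, 0, 0, 0], grip_force=40)

```text
time_s: 2.48
ee_pos: [0.5836, 0.07, 0.231]
tool_rot: [-3.139, 0.001, 3.02]
force: [-0.3, 0.9, -0.8]
opening: 0.0852
grasp_force: 0.0
```

```bash
cat >> h.py <<'E'
from scipy.spatial.transform import Rotation as Ro
def wrist(fn):
    o,f=save('wrist',fn); T=np.eye(4); T[:3,:3]=Ro.from_euler('xyz',o['tool_rot']).as_matrix(); T[:3,3]=o['ee_pos']
    f['cam_to_world']=T@np.array(f['mount']); return o,f
E
python3 - <<'E'
from h import *
o,f=wrist('w1'); print(o['time_s'],o['ee_pos'],o['tool_rot'],np.round(f['mount'],3).tolist(),f['fx'])
c,s=np.cos(-.1168),np.sin(-.1168); m=np.array([.582,.0735])
P=[(*(m+np.array([[c,-s],[s,c]])@np.array([a,b])),.099) for a in(-.03,.03) for b in(-.006,.006)]
print(proj(f,P).round(1).tolist())
im=f['img']; 
for u in proj(f,P): cv2.circle(im,tuple(np.int32(u.round())),1,(0,255,0),-1)
cv2.imwrite('pics/w1m.png',im); pickle.dump(f,open('pics/w1f.pkl','wb'))
E
```

```text
2.475 [0.58360655 0.07001188 0.23095756] [-3.13945486e+00  5.45183662e-04  3.01993474e+00] [[0.001, 0.965, 0.261, 0.066], [1.0, -0.001, -0.0, -0.001], [-0.0, 0.261, -0.965, -0.143], [0.0, 0.0, 0.0, 1.0]] 307.4436565649354
[[311.5, 152.7], [325.0, 152.6], [311.9, 216.5], [324.6, 216.4]]
```

View pics/w1m.png

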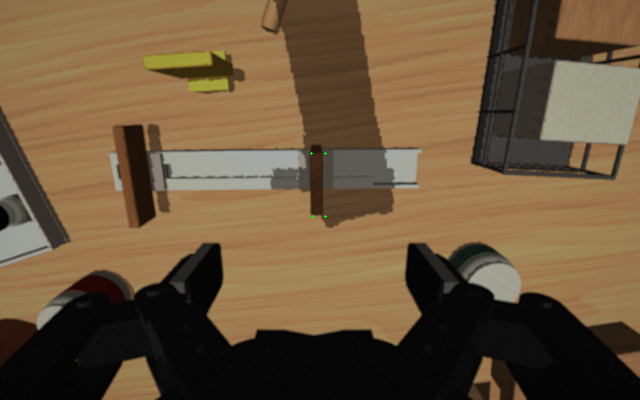

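The wrist view shows the tall paddle's top at columns 310–322 and rows 152–217, within about 1.5 mm of my estimate. The rail runs from column 110 to 418, rows 148–191. I'll measure it sharply from an undrawn crop.

```bash
python3 - <<'E'
from h import *
f=pickle.load(open('pics/w1f.pkl','rb')); im=cv2.imread('pics/w1.png'); g=cv2.cvtColor(im,cv2.COLOR_BGR2HSV)[:,:,1].astype(int)
# rail: low saturation; edges by columns
def W(u,v,z): return onz(f,(u,v),z)
T=[];B=[]
for u in list(range(180,300,6))+list(range(395,412,3)):
    col=np.where(g[135:205,u]<60)[0]
    if len(col)>15: T.append((u,135+col[0]-.5)); B.append((u,135+col[-1]+.5))
a=np.array([W(*t,.018)[:2] for t in T]); print('top edge',a[[0,-1]].round(4).tolist())
for E,n in((T,'T'),(B,'B')):
    P=np.array([W(*t,.018)[:2] for t in E]); k=np.polyfit(P[:,1],P[:,0],1); r=P[:,0]-np.polyval(k,P[:,1])
    ok=abs(r)<.003; k=np.polyfit(P[ok,1],P[ok,0],1); print(n,k,'x at y=.07',np.polyval(k,.07),ok.sum(),'yaw',-k[0])
for v in (155,170,183):
    row=np.where(g[v]<60)[0]; row=row[(row>90)&(row<430)]; print(v,row[0],row[-1],W(row[0]-.5,v,.018),W(row[-1]+.5,v,.018))
for v in(156,170,190,205): print(v,im[v,300:332].sum(1).tolist())
E
```

```text
top edge [[0.5401, -0.0823], [0.569, 0.1826]]
T [0.1109207  0.54886778] x at y=.07 0.5566322307398789 26 yaw -0.11092069516211904
B [0.11033087 0.59629327] x at y=.07 0.6040164356695794 26 yaw -0.11033087408605781
155 110 417 [ 0.53443004 -0.16782448  0.018     ] [0.57865692 0.19097424 0.018     ]
170 112 415 [ 0.55217344 -0.17055951  0.018     ] [0.59608027 0.18798704 0.018     ]
183 115 415 [ 0.56809471 -0.17144969  0.018     ] [0.61177935 0.18742029 0.018     ]
156 [413, 425, 423, 398, 319, 241, 214, 212, 194, 166, 125, 120, 125, 127, 131, 128, 129, 127, 128, 123, 123, 117, 141, 189, 210, 205, 202, 207, 209, 208, 211, 213]
170 [211, 207, 214, 209, 216, 212, 214, 214, 202, 174, 136, 115, 114, 114, 115, 120, 116, 119, 118, 113, 118, 109, 134, 186, 211, 209, 205, 205, 207, 209, 211, 209]
190 [285, 250, 219, 195, 199, 204, 213, 215, 215, 199, 148, 109, 101, 107, 114, 112, 105, 113, 108, 111, 109, 99, 127, 171, 198, 201, 200, 203, 199, 198, 201, 201]
205 [380, 381, 384, 382, 381, 382, 382, 386, 384, 359, 263, 155, 105, 106, 100, 106, 106, 106, 106, 115, 104, 108, 127, 176, 204, 203, 199, 199, 200, 199, 199, 193]
```

>>> play_rows(gripper=[-1, -1, -1, -1, -1, -1, -1, -1, -1, 1, 1, 1, 1, 1, 1, 1, 1], xyz=[[0.0033, 0.0015, 0], [0, 0, 0.02], [0, 0, 0.03], [0, 0, 0.03], [0, 0, 0.03], [0, 0, 0.03], [0, 0, 0.026], [0, 0, 0.01], [0, 0, 0], [0, 0, 0], [0, 0, 0], [0, 0, 0], [0, 0, 0], [0, 0, 0], [0, 0, 0], [0, 0, 0], [0, 0, 0]], spin=[-0.011, 0, 0, 0, 0, 0, 0, 0, 0, 0, 0, 0, 0, 0, 0, 0, 0], grip_force=40)

```text
time_s: 4.65
ee_pos: [0.5793, 0.0761, 0.0552]
tool_rot: [-3.142, -0.0, 3.037]
force: [-1.2, 0.2, -0.5]
opening: 0.0115
grasp_force: 42.4
```

>>> play_rows(gripper=[1, 1, 1, 1, 1, 1, 1, 1, 1, 1, 1, 1, 1], xyz=[[0, 0.004, 0], [0, 0.008, 0], [0, 0.008, 0], [0, 0.008, 0], [0, 0.008, 0], [0, 0.008, 0], [0, 0.008, 0], [0, 0.008, 0], [0, 0.008, 0], [0, 0.008, 0], [0, 0.007, 0], [0, 0.004, 0], [0, 0, 0]], spin=[0, 0, 0, 0, 0, 0, 0, 0, 0, 0, 0, 0, 0])

```text
time_s: 6.28
ee_pos: [0.5885, 0.1629, 0.0553]
tool_rot: [3.141, 0.0, 3.037]
force: [-0.7, -0.7, -1.8]
opening: 0.0114
grasp_force: 42.4
```

```bash
python3 - <<'E'
from h import *
o,f=save('scene','s1'); o2,f2=save('side','d1')
print(o2['ee_pos'],o2['tool_rot'],o2['force'])
a=cv2.resize(f['img'][120:260,230:430],None,fx=3,fy=3,interpolation=2)[:, :400*2]
b=cv2.resize(f2['img'][150:260,250:383],None,fx=3.8,fy=3.8,interpolation=2)
a=cv2.resize(a,(400,280)) if 0 else a
c=np.zeros((600,800,3),np.uint8); h1=min(420,a.shape[0]); c[:300,:400]=cv2.resize(b[:,:],(400,300)); a2=cv2.resize(f['img'][150:250,260:400],(800,571))[:,:]; 
c=np.hstack([cv2.resize(f['img'][160:240,300:400],(400,320)),cv2.resize(f2['img'][150:250,260:385],(400,320))])
cv2.imwrite('pics/v1.png',c)
E
```

```text
[0.58846478 0.16240153 0.05529533] [-3.14136368e+00  4.77526724e-05  3.03683185e+00] [ 0.7561437   0.26338736 -1.81296559]
```

View pics/v1.png

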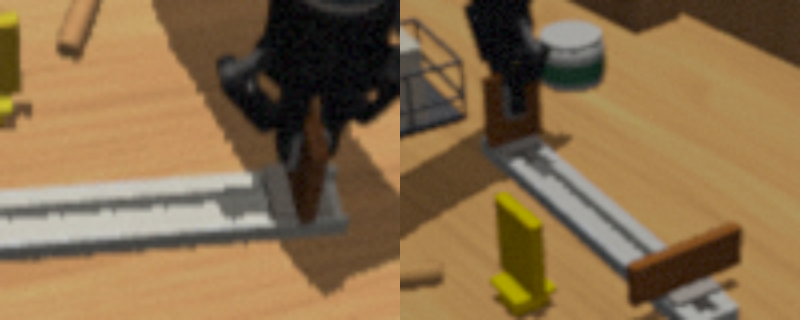

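The divider is gripped and stands in the mouth close to the open end, at about y = +154 mm along the track. Its cover plate reaches near the end, and the low divider hasn't moved. Lifting.

>>> play_rows(gripper=[1, 1, 1, 1, 1, 1], xyz=[[0, 0, -0.003], [0, 0, -0.005], [0, 0, -0.006], [0, 0, -0.006], [0, 0, -0.006], [0, 0, 0]], spin=[0, 0, 0, 0, 0, 0])

```text
time_s: 7.12
ee_pos: [0.5889, 0.1627, 0.082]
tool_rot: [3.141, 0.001, 3.037]
force: [0.6, 0.4, -0.7]
opening: 0.0112
grasp_force: 42.4
```

>>> play_rows(gripper=[1, 1, 1, 1, 1, 1, 1, 1, 1, 1, 1, 1, 1, 1, 1, 1, 1, 1, 1, 1], xyz=[[0, 0, -0.035], [0, 0, -0.035], [0, 0, -0.035], [0, 0, -0.035], [0, 0, 0], [0.008, -0.018, 0], [0.016, -0.036, 0], [0.016, -0.036, 0], [0.016, -0.036, 0], [0.016, -0.036, 0], [0.016, -0.036, 0], [0.016, -0.036, 0], [0.016, -0.036, 0], [0.016, -0.036, 0], [0.016, -0.036, 0], [0.016, -0.036, 0], [0.016, -0.036, 0], [0.016, -0.036, 0], [0.016, -0.036, 0], [0.008, -0.018, 0]], spin=[0, 0, 0, -0.153, -0.153, 0, 0, 0, 0, 0, 0, 0, 0, 0, 0, 0, 0, 0, 0, 0])

```text
time_s: 9.62
ee_pos: [0.4669, -0.3789, 0.2206]
tool_rot: [3.142, -0.002, -2.947]
force: [-0.1, 0.9, -1.9]
opening: 0.0114
grasp_force: 42.4
```

>>> play_rows(gripper=[1, 1], xyz=[[0, 0, 0], [0, 0, 0]], spin=[0, 0])

```text
time_s: 9.88
ee_pos: [0.4703, -0.374, 0.2209]
tool_rot: [3.14, 0.0, -2.939]
force: [0.9, 0.0, -1.6]
opening: 0.0115
grasp_force: 42.4
```

```bash
python3 - <<'E'
from h import *
o,f=wrist('w2'); print(o['time_s'],o['ee_pos'],o['tool_rot'],o['qpos'].round(2),o['force'],o['opening'])
p=(.5294,-.3578,.2015); c,s=np.cos(p[2]),np.sin(p[2])
P=[(p[0]+c*a-s*b,p[1]+s*a+c*b,.03) for a in(-.125,.125) for b in(-.065,.065)]
im=f['img'].copy(); print(proj(f,P).round(1).tolist())
for u in proj(f,P): cv2.circle(im,tuple(np.int32(u.round())),2,(0,255,0),-1)
cv2.imwrite('pics/w2m.png',im); pickle.dump(f,open('pics/w2f.pkl','wb'))
E
```

```text
9.875 [ 0.47029311 -0.37404147  0.22089982] [ 3.13987075e+00  1.20399832e-04 -2.93908654e+00] [ 0.42  0.47  0.24  1.69 -0.13  0.99  2.48] [ 0.86596831  0.02281068 -1.56339119] 0.011488215328684855
[[256.2, 115.7], [379.5, 116.0], [265.7, 319.4], [367.9, 319.4]]
```

View pics/w2m.png

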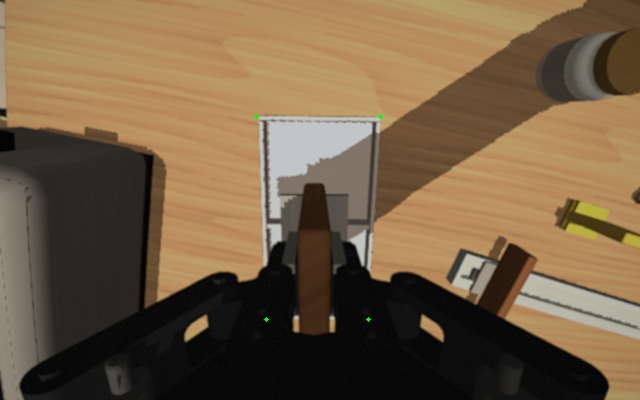

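The tray's far rim corners appear at (259,117) and (383,117), about 2.5 mm to +y of my estimate. The divider hangs upright over the empty compartment, so I'll shift slightly and descend.

>>> play_rows(gripper=[1, 1, 1, 1, 1, 1, 1, 1, 1, 1], xyz=[[0, 0.0065, 0], [0, 0, 0.015], [0, 0, 0.025], [0, 0, 0.03], [0, 0, 0.03], [0, 0, 0.025], [0, 0, 0.018], [0, 0, 0.01], [0, 0, 0.005], [0, 0, 0]], spin=[0, 0, 0, 0, 0, 0, 0, 0, 0, 0])

```text
time_s: 11.18
ee_pos: [0.4687, -0.3698, 0.0635]
tool_rot: [-3.141, 0.0, -2.94]
force: [0.6, -0.7, -1.4]
opening: 0.0114
grasp_force: 42.5
```

>>> play_rows(gripper=[1, 1, 1, 1], xyz=[[0, 0, 0.002], [0, 0, 0.002], [0, 0, 0.001], [0, 0, 0]], spin=[0, 0, 0, 0])

```text
time_s: 11.68
ee_pos: [0.4684, -0.3696, 0.0583]
tool_rot: [3.142, -0.0, -2.94]
force: [1.2, -0.3, -1.2]
opening: 0.0116
grasp_force: 42.5
```

>>> play_rows(gripper=[1, 1, 1, 1], xyz=[[0, 0, 0.001], [0, 0, 0.001], [0, 0, 0.0005], [0, 0, 0]], spin=[0, 0, 0, 0])

```text
time_s: 12.18
ee_pos: [0.4684, -0.3697, 0.0559]
tool_rot: [3.142, -0.0, -2.94]
force: [0.2, 0.3, -1.0]
opening: 0.0112
grasp_force: 42.7
```

>>> play_rows(gripper=[1, 1, 1], xyz=[[0, 0, 0.001], [0, 0, 0], [0, 0, 0]], spin=[0, 0, 0])

```text
time_s: 12.55
ee_pos: [0.4684, -0.3697, 0.0558]
tool_rot: [3.141, 0.0, -2.94]
force: [-2.1, 2.6, 9.4]
opening: 0.0115
grasp_force: 44.0
```

Contact felt: +9 N, with the TCP at the expected height. Releasing with a partial opening, then rising.

>>> play_rows(gripper=[0, 0, 0, 0, 0, 0, 0, 0, 0, 0, 0, 0], xyz=[[0, 0, 0], [0, 0, 0], [0, 0, 0], [0, 0, 0], [0, 0, 0], [0, 0, -0.01], [0, 0, -0.03], [0, 0, -0.04], [0, 0, -0.04], [0, 0, -0.04], [0, 0, -0.02], [0, 0, 0]], spin=[0, 0, 0, 0, 0, 0, 0, 0, 0, 0, 0, 0])

```text
time_s: 14.05
ee_pos: [0.4693, -0.3704, 0.237]
tool_rot: [-3.139, 0.003, -2.94]
force: [0.4, 0.0, -0.1]
opening: 0.0426
grasp_force: 0.0
```

```bash
python3 - <<'E'
from h import *
o,f=save('scene','s2'); o2,f2=save('side','d2')
c=np.hstack([cv2.resize(f['img'][140:280,140:400],(400,215)),cv2.resize(f2['img'][150:350,270:470],(400,400))[:, :]]) if 0 else None
a=cv2.resize(f['img'][140:280,140:400],(400,215)); b=cv2.resize(f2['img'][150:350,270:470],(400,400)); c=np.zeros((400,800,3),np.uint8); c[:215,:400]=a; c[:,400:]=b
cv2.imwrite('pics/v2.png',c)
E
```

```text
(no output)
```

View pics/v2.png

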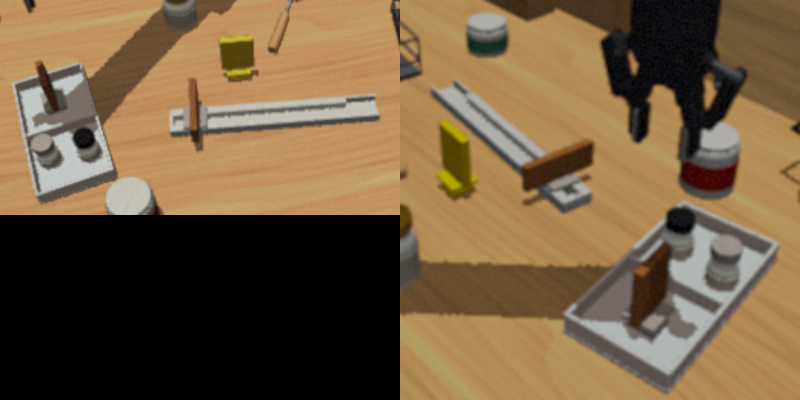

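The divider stands upright in the middle of the empty compartment. The jars, tins and low divider are undisturbed, and the gripper is clear. Handing in.

```bash
python3 -c "
from plant import close_job; print(close_job())"
```

```text
the job is handed in; nothing more can be done
None
```

The tall divider was slid to the track's open end, lifted off and set down upright on the floor of the tray's empty compartment; the last pictures show the low divider, jars and tins unmoved, and I handed the job in at about 14 s with no verdict returned.

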